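Close up the masking-tape rolls on the tape rack

ROBOT

A 6-joint arm with a two-finger parallel gripper is mounted at the origin on the work surface. World frame = base frame: x ahead of the robot, y to its left, z up, the work surface at z = 0. Lengths are in m, angles in rad, forces in N, time in s.
With the tool pointing down it reaches from about 0.275 to 0.725 m from the base axis. Payload 15.9 kg.
Tool frame: the origin (TCP) lies midway between the tips of the shut fingers; the grasp point (between the pads) lies 19 mm behind it; z points along the fingers, y is the direction in which the jaws open and shut (so a half turn about z gives the same grasp; the last joint's range is limited). The gripper opens to 85 mm and grips with 20 to 120 N. Pads are 22 mm wide; open, the fingers measure 114 mm over their backs; the gripper's body (76 mm by 85 mm) begins 54 mm behind the grasp point. The pads swing forward as they close: fully open they stand 13 mm farther back than shut.
Start: joints at [1.25, 0.213, -0.034, 1.323, 0, 1.571], TCP at [0.158, 0.474, 0.231] pointing down, gripper open.
Joint ranges: [-2.98, 2.98], [-0.74, 1.72], [-1.14, 1.35], [-2.1, 2.04], [-1.57, 1.44], [-3.14, 3.14]. Speed limits (rad/s): [1.89, 1.89, 2.39, 2.57, 3.14, 3.14].

INTERFACE

Orientations are given as a rotation vector (axis times angle).
In Python, from rig import robot gives the robot as it stands.
- The arm moves only by the shell command python3 -m handwheel 'ROWS' [OPENING]. ROWS is JSON, a list of rows, each a list of 2 entries, a list of its own where there are three numbers: the shift along the tool's x, y, z in mm, then the turn, a rotation vector about the tool's x, y, z in rad. In form: [[[tx, ty, tz], [rx, ry, rz]], ...]. A call has 1 to 8 rows; each row is the pose to reach, as a shift and turn from the pose measured when the call began, along the tool's axes at that moment; what a row does not reach only later rows make up. A row lasts 1/10 s, in which the tool goes at most 50 mm and 8.59 degrees, less where a joint would pass 70% of its speed; a pose out of reach is approached as far as the arm can. A call with a gripper value outside its range is refused whole. OPENING is the finger opening in mm, from 0 to 85.4, set as the call begins (- or left out, the last holds). The fingers move at their own pace and stop on an object; the grip force is fixed at half the most. Time passes only in rows, so rows that repeat a pose let the fingers close. It gives the time, the measured TCP pose, the force and the opening at its end, in the units of the state.
- robot.get_state(): the state, without advancing time (a new reading comes with each control period).
- robot.get_image(name): name is "scene" or "top" or "wrist"; returns a dict with "frame" (384x512x3 uint8, blue, green, red), "z_map" (384x512 float32, m along the optical axis (not along the pixel's ray), 0 where there is no reading), "K" (3x3 intrinsics, pixels), "R" (3x3) and "t" (3): a world point X has camera coordinates R X + t. Camera axes: x right, y down, z forward; pixel columns grow to the right and rows downward; lengths in m; the calibration is good to about 2 mm. A picture is of the moment at which its call begins.
- robot.close_job(): hands the job in, once; it reports no verdict.
The state is a dict: "t": time; "joint_pos": joint angles; "joint_velocities": joint speeds; "joint_torque": joint torques, N m; "position": TCP position; "ee_rot": TCP orientation; "contact_force": force on the tool from outside, world axes, zero at the start; "wrist_torque": the same for the moment, N m; "grip_width": finger opening in m.
Only numpy, scipy, OpenCV 4.12 (cv2) and the standard library are available. Lean on these libraries where they do the work, as an engineer would, in place of code of your own. Each camera call takes 0.05 s, during which the arm holds its last target. There are 200 camera calls.

TASK

Make room for a fresh roll at the free end of the tape rack: push the four hanging rolls of masking tape along the bar, gently and all together as one closed row, until the first one sits flat and square against the red end plate and no gap is left. Only push them with the fingertips or the outside of the fingers: do not grip, squeeze or lift any roll, and leave the things standing on the bench alone.

Things in the scene. Friction and masses are not known exactly. Their poses are not given: they have to be found in the camera images.
- rack: Fixed grey tape rack: foot plate 150 x 210 x 8 mm and an upright carry one straight level bare-metal bar, 25 mm thick, its top line 177.5 mm above the bench, from a red round end plate (the end stop, 96 mm across, centred on the bar) to a free end with black cap. Origin: on the bench below the bar's middle; own y along the bar to the end plate (face at y = +170 mm), free end at y = -182 mm.
- stop_face (a point): Centre of the red end plate's face that the rolls are to meet, on the bar's axis, 165 mm above the bench. Rolls pushed at the top of the ring, or on both sides of the bar at once, stay square; pushed on one side only they skew.
- bar_tip (a point): Centre of the outer face of the black cap at the bar's free end, on the bar's axis, 352 mm from stop_face.
- roll_beige: Beige roll of masking tape hung on the bar by its bore: 110 mm across, bore 76 mm, 36 mm wide, about 0.17 kg. Origin: its centre, 139.5 mm above the bench; own y along the bar. Its ring's top rests on the bar, 177.5 to 194.5 mm above the bench. The four rolls touch, in any order of colour, slide with friction (0.5 to 2 N each) and stay where left.
- roll_blue: Blue roll of masking tape hung on the bar by its bore: 110 mm across, bore 76 mm, 36 mm wide, about 0.17 kg. Origin: its centre, 139.5 mm above the bench; own y along the bar. Its ring's top rests on the bar, 177.5 to 194.5 mm above the bench. The four rolls touch, in any order of colour, slide with friction (0.5 to 2 N each) and stay where left.
- roll_green: Green roll of masking tape hung on the bar by its bore: 110 mm across, bore 76 mm, 36 mm wide, about 0.17 kg. Origin: its centre, 139.5 mm above the bench; own y along the bar. Its ring's top rests on the bar, 177.5 to 194.5 mm above the bench. The four rolls touch, in any order of colour, slide with friction (0.5 to 2 N each) and stay where left.
- roll_orange: Orange roll of masking tape hung on the bar by its bore: 110 mm across, bore 76 mm, 36 mm wide, about 0.17 kg. Origin: its centre, 139.5 mm above the bench; own y along the bar. Its ring's top rests on the bar, 177.5 to 194.5 mm above the bench. The four rolls touch, in any order of colour, slide with friction (0.5 to 2 N each) and stay where left.
- polish_bottle: Bystander: white polish bottle with red band and orange cap, 68 mm in diameter, 190 mm high, standing on the bench beside the rack. Origin: centre of its underside.
- fresh_roll: Bystander: cream roll of masking tape (110 mm across, 36 mm high) lying flat on the bench. Origin: centre of its underside.
- pad: Bystander: white polishing pad with red backing plate and steel stud, 84 mm across, 48 mm high, on the bench. Origin: centre of its underside.
- sanding_block: Bystander: blue hand sanding block with black grip, 66 x 120 mm, 36 mm high, on the bench. Origin: centre of its underside.
Not all that is in view belongs to the job. Of the things that look like the roll_blue, the smallest one is meant.

How it is judged:
At the end, for the whole second after the job is handed in: All four rolls hang on the bar, at rest and square to it (within 0.12 rad), packed against the red end plate: the gaps in the row and at the end plate add up to no more than 6 mm (y of roll_beige in the frame of rack between 0.038 and 0.17 m and height (world z) of roll_beige between 0.1295 and 0.1495 m and linear speed of each of roll_beige, roll_blue, roll_green, roll_orange below 0.02 m/s and angle between the y axis of each of roll_beige, roll_blue, roll_green, roll_orange and the y axis of rack, either way round below 0.12 rad and y of roll_blue in the frame of rack between 0.038 and 0.17 m and height (world z) of roll_blue between 0.1295 and 0.1495 m and y of roll_green in the frame of rack between 0.038 and 0.17 m and height (world z) of roll_green between 0.1295 and 0.1495 m and y of roll_orange in the frame of rack between 0.038 and 0.17 m and height (world z) of roll_orange between 0.1295 and 0.1495 m); the robot touches nothing.
It fails at once if a roll is lifted (raised more than 12 mm on the bar) (height (world z) of any of roll_beige, roll_blue, roll_green, roll_orange above 0.1515 m).
It fails at once if the row is torn apart on the way: more than 12 mm of gap in all between the rolls (distance between roll_beige and roll_blue above 0.12 m or distance between any of roll_beige, roll_blue and roll_green above 0.12 m or distance between any of roll_beige, roll_blue, roll_green and roll_orange above 0.12 m).
It fails at once if a roll is flung (faster than 0.35 m/s) (linear speed of any of roll_beige, roll_blue, roll_green, roll_orange above 0.35 m/s).
It fails at once if the fingers squeeze or press a roll with more than 40 N (contact force between the fingers and roll_beige above 40 N or contact force between the fingers and roll_blue above 40 N or contact force between the fingers and roll_green above 40 N or contact force between the fingers and roll_orange above 40 N).
It fails at once if something standing on the bench is disturbed (moved more than 15 mm) (distance of any of polish_bottle, fresh_roll, pad, sanding_block from where it was at the start of the episode above 0.015 m).
It also fails if it takes over 32 s, if anything falls off the work surface, if the arm or the gripper's body presses on something with over 40 N, if the wrist force passes 120 N, or if a joint passes its speed limit or range.

## Working session

There is one attempt and no reset: what is moved stays moved. The work goes in short steps, Python scripts to look and compute and a shell command to move; the robot and the scene stay as the last step left them, time stands still between calls to the robot, and variables do not carry over. Pictures are saved under pics/ and viewed, on a budget of 10 in all, crops included, one or two more only if the job needs it, and the job is handed in when it is done.

```bash
mkdir -p pics; ls
python3 - <<'E'
from rig import robot
import cv2,numpy as np
for n in("scene","top"):
    d=robot.get_image(n); cv2.imwrite(f"pics/{n}0.png",d["frame"]); np.savez(f"{n}0.npz",**d)
s=robot.get_state(); print(s)
E
```

```text
pics
{'t': 0.1, 'joint_pos': array([ 1.25000068e+00,  2.13347122e-01, -3.49577010e-02,  1.32349416e+00,
        3.06291379e-06,  1.57079770e+00]), 'joint_velocities': array([ 2.54659045e-04, -5.07993862e-04,  2.27887056e-03, -4.09097498e-04,
       -1.88534523e-06,  7.74162230e-04]), 'joint_torque': array([-7.02614398e-04, -6.87240458e+01,  4.87810349e+01,  1.20198002e-02,
       -1.01778330e-04,  1.86080433e-05]), 'position': array([0.15756872, 0.47421817, 0.23086091]), 'ee_rot': array([-5.01722730e-01, -3.10110483e+00,  1.55391012e-03]), 'contact_force': array([ 0.06638858,  0.76124661, -0.07149859]), 'wrist_torque': array([ 0.00341072, -0.00923158, -0.00517552]), 'grip_width': 0.08562401773192686}
```

View pics/scene0.png

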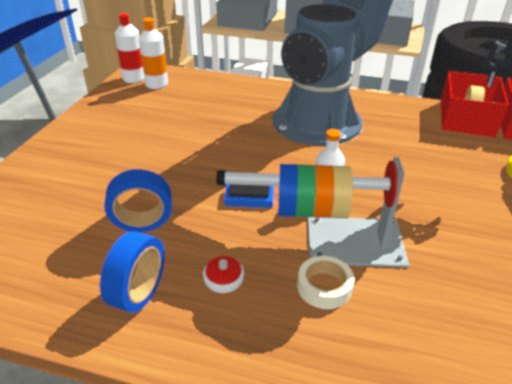

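View pics/top0.png

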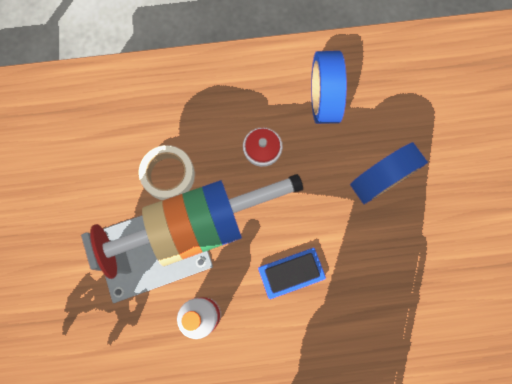

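Scene view: the row on the bar from the plate side is beige (342,190), orange (325,190), green (307,190), blue (290,190), with a gap to the red plate at (395,185). Blue look-alikes are the hung roll at scene (290,190) / top (220,213), and two big standing rolls at scene (138,200) and (133,270) / top (388,172) and (328,87). I pick the hung one, which is the smallest. Bar tip is at top (296,184).

```bash
cat > h.py <<'E'
import numpy as np
def pt(d,u,v,z=None):
    K,R,t=d["K"],d["R"],d["t"]; r=np.linalg.inv(K)@[u,v,1]
    if z is None: return R.T@(r*d["z_map"][int(v),int(u)]-t)
    o=-R.T@t; w=R.T@r; return o+w*(z-o[2])/w[2]
E
python3 - <<'E'
import numpy as np,cv2
from h import pt
d=np.load("top0.npz")
np.set_printoptions(precision=4,suppress=True)
for n,u,v in [("cap",295,184),("bar",262,195),("bar2",130,243),("plate",103,251),("blue edge near",237,208),("blue",222,212),("green",204,217),("orange",184,224),("beige",162,231),("pad",263,146),("fresh",167,150),("block",292,273),("bottle",191,321),("big1",388,172),("big2",328,87)]: print(n,pt(d,u,v),pt(d,u,v,.1775))
print(d["K"][0,0],-d["R"].T@d["t"])
f=cv2.resize(d["frame"][140:300,60:320],None,fx=3,fy=3,interpolation=cv2.INTER_CUBIC); cv2.imwrite("pics/crop.png",f)
E
```

```text
cap [ 0.5802 -0.1059  0.1806] [ 0.5809 -0.1062  0.1775]
bar [ 0.5694 -0.048   0.1739] [ 0.5687 -0.0479  0.1775]
bar2 [0.5147 0.181  0.1749] [0.5143 0.1803 0.1775]
plate [0.5065 0.2258 0.177 ] [0.5065 0.2256 0.1775]
blue edge near [ 0.5521 -0.0031  0.1741] [ 0.5515 -0.0031  0.1775]
blue [0.5451 0.0219 0.1927] [0.5478 0.0228 0.1775]
green [0.5403 0.0522 0.1932] [0.543  0.0538 0.1775]
orange [0.5327 0.086  0.1931] [0.5352 0.0882 0.1775]
beige [0.5256 0.1229 0.1931] [0.5279 0.1258 0.1775]
pad [ 0.6978 -0.0678  0.0419] [ 0.655  -0.0604  0.1775]
fresh [0.7144 0.1296 0.0384] [0.6681 0.1065 0.1775]
block [ 0.4368 -0.092   0.035 ] [ 0.4335 -0.0804  0.1775]
bottle [0.3787 0.0887 0.1906] [0.378  0.0906 0.1775]
big1 [ 0.5912 -0.2806  0.138 ] [ 0.5825 -0.2676  0.1775]
big2 [ 0.7678 -0.1987  0.1389] [ 0.7507 -0.19    0.1775]
453.9438615265519 [ 0.4161 -0.019   0.9341]
```

View pics/crop.png

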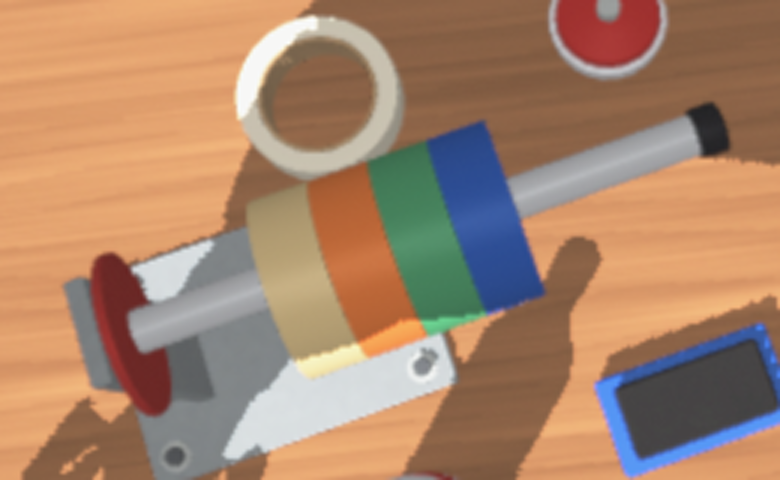

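The crop confirms the choice: the hung blue roll (crop 485,220) closes a row with green, orange and beige, and bare bar runs to the black cap at (715,130). My plan is to straddle the bar with half-open fingers just outside the blue face and push along +tool x.

```bash
python3 -m handwheel '[[[0,0,-35],[0,0,0.1]],[[-546,-361,-35],[0,0,1.016]],[[-546,-361,-35],[0,0,1.016]],[[-546,-361,-35],[0,0,1.016]],[[-546,-361,-35],[0,0,1.016]],[[-546,-361,-35],[0,0,1.016]],[[-546,-361,-35],[0,0,1.016]],[[-546,-361,-35],[0,0,1.016]]]' 40
cat >> h.py <<'E'
from scipy.spatial.transform import Rotation as Ro
def todo(s,target,b):
    R=Ro.from_rotvec(s["ee_rot"]).as_matrix(); x=np.r_[b,0]; z=np.array([0,0,-1.]); G=np.c_[x,np.cross(z,x),z]
    print("pos",s["position"],"shift mm",R.T@(np.array(target)-s["position"])*1e3,"turn",Ro.from_matrix(R.T@G).as_rotvec(),"F",s["contact_force"],"w",s["grip_width"],"t",s["t"])
E
python3 - <<'E'
from h import *
from rig import robot
np.set_printoptions(precision=4,suppress=True)
d=np.load("top0.npz")
def c(u,v,z): return pt(d,60+u/3,140+v/3,z)[:2]
tip=c(725,128,.1775); b=np.array([-.2319,.9727])
# bar axis from edge pixels at equal heights
p=[(c(518,178,.165)+c(526,216,.165))/2,(c(688,116,.165)+c(700,156,.165))/2,(c(130,313,.165)+c(146,352,.165))/2]
print(tip,p); e=p[2]-p[1]; e/=np.linalg.norm(e); print("b",e)
for u,v in[(485,123),(543,294),(510,195)]: 
  q=c(u,v,.1945 if u==510 else .1395); print(q,"s from tip",(q-tip)@e)
q=p[1]; print("axis lateral", (p[0]-q)@[e[1],-e[0]])
todo(robot.get_state(),[.5625,-.041,.25],e)
E
```

```text
t: 0.9
position: [0.3745, 0.1971, 0.266]
ee_rot: [1.954, 2.46, -0.001]
contact_force: [0.9, 0.8, -0.1]
grip_width: 0.04
[ 0.5818 -0.1179] [array([0.5585, 0.0018]), array([ 0.5821, -0.101 ]), array([0.5077, 0.2246])]
b [-0.2227  0.9749]
[0.6106 0.0196] s from tip 0.12754698185358648
[ 0.5046 -0.0033] s from tip 0.12884086025564895
[0.5549 0.0074] s from tip 0.12816153596237967
axis lateral -0.00012164033404267782
pos [0.3745 0.1971 0.266 ] shift mm [-274.4486  129.2936   16.201 ] turn [-0.0005  0.0008  0.0036] F [ 0.9016  0.8211 -0.1487] w 0.04004172250425517 t 0.9
```

```bash
python3 -m handwheel '[[[-269,133,0],[0,0,0]],[[-269,133,0],[0,0,0]],[[-269,133,0],[0,0,0]],[[-269,133,0],[0,0,0]],[[-269,133,0],[0,0,0]],[[-269,133,0],[0,0,0]],[[-269,133,16],[0,0,0.004]],[[-269,133,16],[0,0,0.004]]]'
python3 - <<'E'
from h import *
from rig import robot
import cv2
np.set_printoptions(precision=4,suppress=True)
todo(robot.get_state(),[.567,-.0365,.160],np.array([-.2227,.9749]))
d=robot.get_image("wrist");cv2.imwrite("pics/w1.png",d["frame"]);np.savez("w1.npz",**d)
E
```

```text
t: 1.7
position: [0.5645, -0.0359, 0.2477]
ee_rot: [-1.96, -2.452, 0.005]
contact_force: [-1.0, 0.4, -0.5]
grip_width: 0.0401
pos [ 0.5645 -0.0359  0.2477] shift mm [-1.1385  2.7039 87.7255] turn [-0.0042 -0.0003 -0.0024] F [-0.9856  0.3653 -0.505 ] w 0.04012529537310383 t 1.7
```

View pics/w1.png

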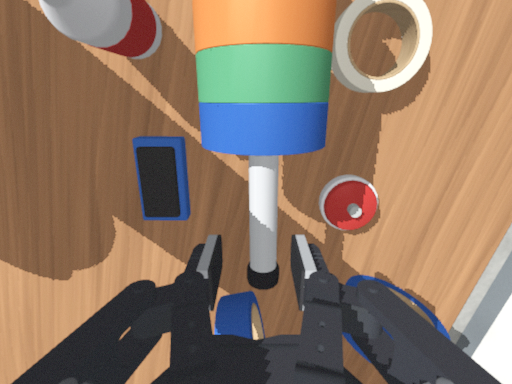

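The wrist view shows the bar vertical at column ~263 with fingers at 218 and 296 (midpoint ~257), so a small +y shift as computed. The blue face edge is at row ~150, well ahead. Next I descend straddling the bar.

```bash
python3 -m handwheel '[[[-1,2.7,30],[0,0,0]],[[-1,2.7,60],[0,0,0]],[[-1,2.7,80],[0,0,0]],[[-1,2.7,86],[0,0,0]],[[-1,2.7,86],[0,0,0]],[[-1,2.7,86],[0,0,0]]]'
python3 - <<'E'
from h import *
from rig import robot
import cv2
np.set_printoptions(precision=4,suppress=True)
todo(robot.get_state(),[.5585,.0018,.160],np.array([-.2227,.9749]))
d=robot.get_image("wrist");cv2.imwrite("pics/w2.png",d["frame"])
E
```

```text
t: 2.35
position: [0.5672, -0.035, 0.1647]
ee_rot: [-1.959, -2.455, 0.002]
contact_force: [1.4, -0.1, -0.4]
grip_width: 0.04
pos [ 0.5672 -0.035   0.1647] shift mm [37.8372 -0.305   4.6583] turn [-0.0014  0.0003 -0.0004] F [ 1.4139 -0.0863 -0.435 ] w 0.03999443605765954 t 2.35
```

View pics/w2.png

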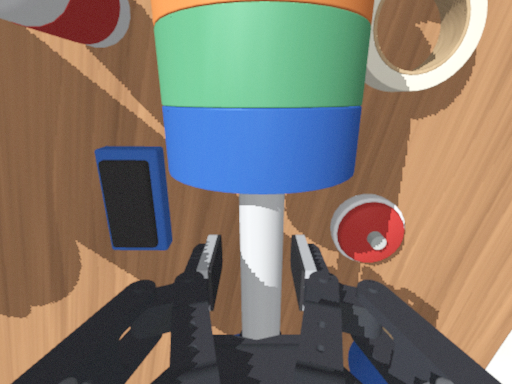

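The fingers at columns 210 and 305 straddle the bar at 262 symmetrically, and the blue rim at row ~185 is ahead. Now I push slowly.

```bash
python3 -m handwheel '[[[8,0,4],[0,0,0]],[[16,0,4],[0,0,0]],[[22,0,4],[0,0,0]],[[25,0,4],[0,0,0]],[[28,0,4],[0,0,0]],[[31,0,4],[0,0,0]],[[34,0,4],[0,0,0]],[[37,0,4],[0,0,0]]]'; python3 -m handwheel '[[[3,0,0],[0,0,0]],[[6,0,0],[0,0,0]],[[9,0,0],[0,0,0]],[[12,0,0],[0,0,0]],[[15,0,0],[0,0,0]],[[18,0,0],[0,0,0]],[[21,0,0],[0,0,0]],[[24,0,0],[0,0,0]]]'
python3 - <<'E'
from h import *
from rig import robot
import cv2
np.set_printoptions(precision=4,suppress=True)
todo(robot.get_state(),[.5585-.2227*.08,.0018+.9749*.08,.160],np.array([-.2227,.9749]))
d=robot.get_image("wrist");e=robot.get_image("top")
cv2.imwrite("pics/w3.png",np.hstack([cv2.resize(d["frame"],(400,300)),cv2.resize(e["frame"][100:340,60:380],(400,300))]))
E
```

```text
t: 3.2
position: [0.5592, 0.0006, 0.1607]
ee_rot: [1.959, 2.455, -0.003]
contact_force: [0.5, -4.5, 0.2]
grip_width: 0.0399
t: 4.0
position: [0.5538, 0.0243, 0.1607]
ee_rot: [1.959, 2.455, -0.003]
contact_force: [1.1, -4.7, 1.1]
grip_width: 0.04
pos [0.5538 0.0243 0.1607] shift mm [57.034  -0.5279  0.6035] turn [-0.001   0.0013 -0.001 ] F [ 1.0644 -4.7198  1.0705] w 0.04001810839463849 t 4.0
```

View pics/w3.png

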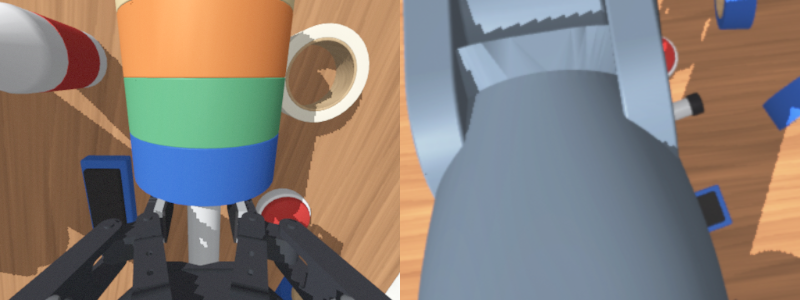

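The wrist half shows both fingers on the blue rim at about (160,200) and (240,205), with the row square and closed at a steady 5 N. The arm hides the row in the top view. About 52 mm remain.

```bash
python3 -m handwheel '[[[3,0,0],[0,0,0]],[[6,0,0],[0,0,0]],[[9,0,0],[0,0,0]],[[12,0,0],[0,0,0]],[[15,0,0],[0,0,0]],[[18,0,0],[0,0,0]],[[21,0,0],[0,0,0]],[[24,0,0],[0,0,0]]]'; python3 -m handwheel '[[[3,0,0],[0,0,0]],[[6,0,0],[0,0,0]],[[9,0,0],[0,0,0]],[[12,0,0],[0,0,0]],[[15,0,0],[0,0,0]],[[18,0,0],[0,0,0]],[[20,0,0],[0,0,0]],[[20,0,0],[0,0,0]]]'
```

```text
t: 4.9
position: [0.5484, 0.0483, 0.1606]
ee_rot: [-1.959, -2.456, 0.002]
contact_force: [0.6, -5.4, 1.0]
grip_width: 0.0399
t: 5.7
position: [0.5438, 0.0682, 0.1606]
ee_rot: [-1.958, -2.456, 0.001]
contact_force: [0.5, -0.1, -0.6]
grip_width: 0.04
```

```bash
python3 -m handwheel '[[[1,0,0],[0,0,0]],[[2,0,0],[0,0,0]],[[3,0,0],[0,0,0]],[[4,0,0],[0,0,0]]]';  python3 -m handwheel '[[[1,0,0],[0,0,0]],[[2,0,0],[0,0,0]]]'; python3 -m handwheel '[[[1,0,0],[0,0,0]],[[2,0,0],[0,0,0]]]'
python3 - <<'E'
from rig import robot
import cv2,numpy as np
d=robot.get_image("scene");w=robot.get_image("wrist")
cv2.imwrite("pics/s4.png",np.hstack([cv2.resize(d["frame"][130:280,240:440],(400,300),interpolation=2),cv2.resize(w["frame"],(400,300))]))
E
```

```text
t: 6.1
position: [0.5429, 0.0722, 0.1606]
ee_rot: [-1.958, -2.456, 0.002]
contact_force: [0.9, -4.5, 0.7]
grip_width: 0.0401
t: 6.3
position: [0.5425, 0.0741, 0.1606]
ee_rot: [-1.959, -2.456, 0.002]
contact_force: [1.9, -5.2, 1.1]
grip_width: 0.04
t: 6.5
position: [0.5424, 0.0743, 0.1607]
ee_rot: [1.958, 2.453, -0.006]
contact_force: [5.7, -25.6, 1.6]
grip_width: 0.0399
```

View pics/s4.png

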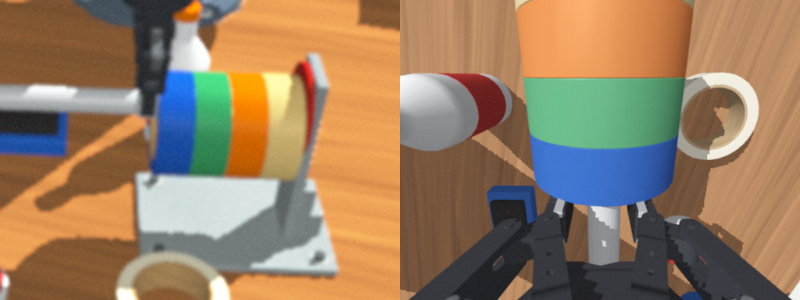

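Force jumped from 5 to 26 N right at the predicted end position, and the scene crop shows beige (290,120) against the red plate with no gaps. I back off along the bar, then go up.

```bash
python3 -m handwheel '[[[-3,0,0],[0,0,0]],[[-10,0,0],[0,0,0]],[[-25,0,0],[0,0,0]],[[-40,0,0],[0,0,0]],[[-40,0,-30],[0,0,0]],[[-40,0,-70],[0,0,0]],[[-40,0,-100],[0,0,0]],[[-40,0,-110],[0,0,0]]]'
python3 -m handwheel '[[[-50,-40,0],[0,0,0]],[[-95,-70,0],[0,0,0]],[[-140,-100,0],[0,0,0]],[[-180,-130,0],[0,0,0]],[[-200,-150,0],[0,0,0]],[[-200,-150,0],[0,0,0]],[[-200,-150,0],[0,0,0]],[[-200,-150,0],[0,0,0]]]'
python3 - <<'E'
from rig import robot
from h import *
import cv2
np.set_printoptions(precision=4,suppress=True)
d=robot.get_image("scene");w=robot.get_image("top")
np.savez("top5.npz",**w); s=robot.get_state(); print(s["position"],s["contact_force"],s["joint_velocities"],s["t"])
cv2.imwrite("pics/s5.png",np.hstack([cv2.resize(d["frame"][130:280,240:440],(400,300),interpolation=2),cv2.resize(w["frame"][160:310,70:270],(400,300),interpolation=2)]))
E
```

```text
t: 7.4
position: [0.5524, 0.0348, 0.2739]
ee_rot: [1.958, 2.45, -0.001]
contact_force: [0.5, 0.3, -0.9]
grip_width: 0.0396
t: 8.2
position: [0.4504, -0.1931, 0.2741]
ee_rot: [1.958, 2.45, -0.001]
contact_force: [-0.3, -0.5, -0.9]
grip_width: 0.0402
[ 0.4507 -0.1925  0.2742] [0.347  0.7771 0.1791] [ 0.0054 -0.0013  0.003   0.0001 -0.0002 -0.0012] 8.3
```

View pics/s5.png

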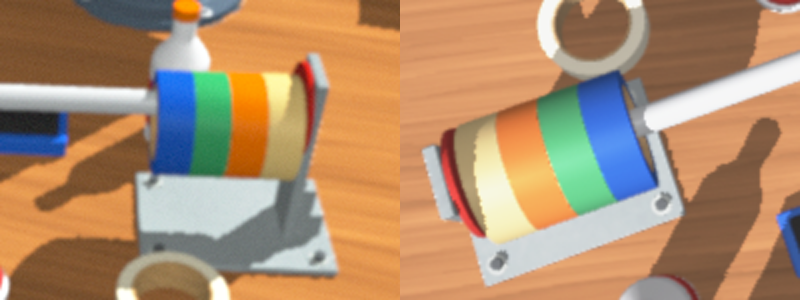

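Both views show the row closed, square and flush with the red plate. One numeric check of the blue outer face before handing in.

Run:
```python
from h import *
from rig import robot
d=np.load("top5.npz"); tip=np.array([.5818,-.1179]); b=np.array([-.2227,.9749])
q=[pt(d,u,v,.1395)[:2] for u,v in((181,196),(198.5,252.5))]
print("face s from tip mm (want ~208):",[(x-tip)@b*1e3 for x in q],"tilt",((q[0]-q[1])@b)/np.linalg.norm(q[0]-q[1]))
robot.close_job()
```

```text
face s from tip mm (want ~208): [np.float64(204.90814302265838), np.float64(206.76378694637756)] tilt -0.017537183267958608
the job is handed in; nothing more can be done
```

I pushed the four rolls along the bar as one closed row, with the half-open fingers straddling it and pushing both sides of the outer (blue) roll. They ended up against the red end plate, and I handed the job in at about 8.3 s.

- **Pushing force:** it held at about 5 N, then rose to about 26 N at the plate, at the position I had predicted. No reading came near the 40 N limit.
- **Last views:** after I backed the arm off, the scene and top pictures showed no visible gaps, and nothing on the bench looked shifted. I did not measure the bench items.
- **Final measurement:** the blue roll's outer face is 205–207 mm from the bar tip, against 208 mm for a perfectly closed row. The tilt is about 0.02 rad (limit 0.12). The 1–3 mm difference is about what the pixel reading and calibration allow, and within the 6 mm gap limit.

No check failed, though handing in gave no verdict.

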